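# Pop the label printer's cover with its push-push latch

### The arm

A 6-joint arm with a two-finger parallel gripper is mounted at the origin on the work surface. World frame = base frame: x ahead of the robot, y to its left, z up, the work surface at z = 0. Lengths are in m, angles in rad, forces in N, time in s.
With the tool pointing down it reaches from about 0.35 to 0.775 m from the base axis. Payload 5.5 kg.
Tool frame: the origin (TCP) lies at the very end of the fingers, on their centre line; the grasp point (between the pads) lies 19 mm behind it; z points along the fingers, y is the line along which they close (so a half turn about z gives the same grasp; the last joint's range is limited). The gripper opens to 85 mm and grips with 20 to 120 N. Pads are 22 mm wide; open, the fingers measure 114 mm over their backs; the gripper's body (76 mm by 85 mm) begins 54 mm behind the grasp point. The pads swing forward as they close: fully open they stand 13 mm farther back than shut.
Start: joints at [1.041, 0.313, 0.046, 1.304, 0, 1.431], TCP at [0.219, 0.532, 0.231] pointing down, gripper open.
Joint ranges: [-2.76, 2.76], [-0.86, 1.69], [-1.03, 1.26], [-2.2, 2.34], [-1.47, 1.5], [-3.14, 3.14]. Speed limits (rad/s): [2.57, 2.57, 3.14, 3.14, 3.14, 3.14].

### API

Orientations are given as a unit quaternion [w, x, y, z].
In Python, from workcell import env gives the robot as it stands. The module is installed in compiled form; this text tells all that it offers.
- The arm moves only by the tool jog_arm, never from a script. Its arguments are lists of equal length, an entry for each row: "gripper": the opening, from 0 (shut) to 1 (fully open); "offset": the shift along the world's x, y, z in cm, a list of three; "twist": the turn about the world's z in degrees. In form: {"gripper": [gripper, ...], "offset": [[dx, dy, dz], ...], "twist": [twist, ...]}. A call has exactly 8 rows; each row is the pose to reach, as a shift and turn from the pose commanded when the call began; what a row does not reach only later rows make up. A row lasts 1/8 s, in which the tool goes at most 62.5 mm and 10.7 degrees, less where a joint would pass 70% of its speed; a pose out of reach is approached as far as the arm can. A call with a gripper value outside its range is refused whole. The fingers move at their own pace and stop on an object; "squeeze" is the grip in N (left out, the last holds). Time passes only in rows, so rows that repeat a pose let the fingers close, or fill a call up. It gives the time, the measured TCP pose, the force, the opening and the grip force at its end, in the units of the state.
- env.get_state(): the state, without advancing time (a new reading comes with each control period).
- env.read_camera(name): name is "scene" or "top"; returns a dict with "image" (420x560x3 uint8, red, green, blue), "z_map" (420x560 float32, m along the optical axis (not along the pixel's ray), 0 where there is no reading), "fovy" (degrees; the focal length in pixels is half the picture's height over the tangent of half this angle, whatever the lens; pixels are square), "cx", "cy" (the principal point, pixels), "distortion" ([k1, k2, p1, p2, k3] as OpenCV has them; the pictures are not rectified), "cam_to_world" (4x4, takes a point from camera to world coordinates). Camera axes: x right, y up, looking along -z (the intrinsics and any distortion apply to the point x, -y, -z); pixel columns grow to the right and rows downward; lengths in m; the calibration is good to about 2 mm. A picture is of the moment at which its call begins.
- env.hand_in(): hands the job in; it is judged then, once.
The state is a dict: "clock": time; "joint_pos": joint angles; "qvel": joint speeds; "tau": joint torques, N m; "tcp_pos": TCP position; "orientation": TCP orientation; "wrist_force": force on the tool from outside, world axes, zero at the start; "ft_torque": the same for the moment, N m; "finger_gap": finger opening in m; "grip_force": force on a finger pad.
Only numpy, scipy, OpenCV 4.12 (cv2) and the standard library are available. Lean on these libraries where they do the work, as an engineer would, in place of code of your own. Each camera call takes 0.05 s, during which the arm holds its last target. There are 200 camera calls.

### The job

The label printer on the kitchen bench needs a new roll: open its black top cover by pressing the orange pad at the cover's front edge once, with a gentle fingertip press down to the stop, and letting go so that the cover pops up by itself. Leave it standing fully open; do not press it again, do not press the green power button, do not lift or shove the printer, and leave the spray bottle, the green bottle and the stack of cups where they stand.

Things in the scene. Friction and masses are not known exactly. Their poses are not given: they have to be found in the camera images.
- printer: White label printer standing loose on four rubber feet, 230 (x) x 180 (y) x 125 mm high, about 1.6 kg. Origin: centre of its underside; x points to its back, so its front faces along its own -x; z up. The cover (172 x 150 mm, 12 mm thick, black) lies on top; when shut its upper face is 146 mm above the bench. It is hinged along the back edge of the printer, 92 mm behind the origin.
- press_pad: Orange pad, 26 mm front to back, 46 mm wide, 3 mm proud of the cover, at the middle of its front edge; moves with it. Origin: centre of the pad's upper face, 19 mm behind the front edge, 155 mm in front of the hinge; shut, it is 63 mm in front of the printer's origin, 149 mm above the bench. Pressed down 4 mm the latch trips; stop at 6 mm. Takes 5 to 8 N, rising steeply at the stop.
- cover (a joint): Angle of the cover, rad: 0 shut and latched, -0.041 pressed against its stop, 0.7 fully open. Push-push latch: pressed beyond about -0.027 and then released, a damped spring lifts it to 0.7 in about 1 s (its front edge rises 110 mm, pushing lightly on a finger still above it) and holds it there. Pushing the open cover all the way down latches it shut again.
- latch_pin (a joint): Pin inside the latch, hidden in the housing, in m: 0 while latched; the press drives it to about +0.0065, the opening cover takes it over to about -0.008, where it stays. Pushing the open cover all the way down again carries it back towards 0.
- power_top (a point): Centre of the top of the round green power button, 16 mm across, its top 7 mm above the printer's front strip, 38 mm in front of the press pad and 55 mm to its +y side.
- power (a joint): Travel of the power button in m: 0 untouched, 0.004 fully pressed.
- spray: White spray bottle with a red and white trigger head, 72 mm across, about 200 mm tall, loose, standing beside or behind the printer. Origin: centre of its underside.
- water: Green glass bottle with a white cap, 64 mm across, 190 mm tall, loose, standing beside or behind the printer. Origin: centre of its underside.
- cups: Stack of brown paper cups, 82 mm across, about 145 mm tall, loose, standing beside or behind the printer. Origin: centre of its underside.
Mind the look-alikes: they are no part of the job. What is shaped like the spray but pink or purple is not meant.

How it is judged:
On the way, in this order (a step that is already met when the one before it is completed fails the run):
1. a finger on the orange pad presses the cover well down against its spring (value of joint cover below -0.02 rad and contact force between the fingers and press_pad above 0.5 N), for 0.02 s.
2. let go, the cover has popped fully open, untouched (value of joint cover above 0.62 rad and contact force between each of the arm, the fingers and cover below 0.1 N), for 0.2 s.
At the end, for the whole second after the job is handed in: The cover stands open at more than 0.62 rad (of 0.7) and at rest, untouched; the printer is within 25 mm of where it stood and flat; the power button is not pressed; the three bystanders are upright within 30 mm of where they stood (value of joint cover above 0.62 rad and velocity of joint cover between -0.05 and 0.05 rad/s and value of joint power below 0.0015 m and distance of printer from where it was at the start of the episode below 0.025 m and angle between printer's own z axis and vertical below 0.05 rad and distance of each of spray, water, cups from where it was at the start of the episode below 0.03 m and angle between each of spray, water, cups's own z axis and vertical below 0.1 rad).
It fails at once if the cover is pushed shut again after it had opened (value of joint cover below 0.01 rad and value of joint latch_pin below -0.0035 m).
It fails at once if the power button is pressed (value of joint power above 0.0015 m).
It fails at once if the printer is shoved or lifted more than 25 mm, or tipped (distance of printer from where it was at the start of the episode above 0.025 m or angle between printer's own z axis and vertical above 0.1 rad).
It fails at once if the cover is pressed with more than 50 N (contact force between the fingers and cover above 50 N).
It fails at once if a bystander is moved more than 30 mm, lifted or knocked over (distance of any of spray, water, cups from where it was at the start of the episode above 0.03 m or angle between any of spray, water, cups's own z axis and vertical above 0.3 rad).
It also fails if it takes over 35 s, if anything falls off the work surface, if the arm or the gripper's body presses on something with over 40 N, if the wrist force passes 120 N, or if a joint passes its speed limit or range.

## Working session

There is one attempt and no reset: what is moved stays moved. The work goes in short steps, Python scripts to look and compute and a tool call to move; the robot and the scene stay as the last step left them, time stands still between calls to the robot, and variables do not carry over. Pictures are saved under pics/ and viewed, at most 10 in all, crops included, and the job is handed in when it is done.

Besides the shell and the picture viewer there is one more tool, called in YAML: its name, and indented under it one key for each argument. jog_arm: Moves the arm, as the interface text tells. Its arguments: {"type":"object","properties":{"gripper":{"type":"array"},"offset":{"type":"array"},"twist":{"type":"array"},"squeeze":{"type":"number"}},"required":["gripper","offset","twist"]}

```bash
mkdir -p pics
cat > h.py <<'E'
import numpy as np, cv2
from workcell import env
def cam(n):
    c=env.read_camera(n); f=210/np.tan(np.radians(c['fovy'])/2)
    c['K']=np.array([[f,0,c['cx']],[0,f,c['cy']],[0,0,1.]]); return c
def rays(c,px):
    u=cv2.undistortPoints(np.float64(px).reshape(-1,1,2),c['K'],np.float64(c['distortion'])).reshape(-1,2)
    d=np.c_[u[:,0],-u[:,1],-np.ones(len(u))]; T=c['cam_to_world']; return T[:3,3],d@T[:3,:3].T
def onplane(c,px,z):
    o,d=rays(c,px); return o+d*((z-o[2])/d[:,2])[:,None]
def bydepth(c,px):
    o,d=rays(c,px); p=np.int32(np.round(np.float64(px).reshape(-1,2)))
    return o+d*c['z_map'][p[:,1],p[:,0]][:,None]
def blobs(c,lo,hi,amin=30):
    h=cv2.cvtColor(c['image'],cv2.COLOR_RGB2HSV); m=cv2.inRange(h,lo,hi)
    n,l,s,ce=cv2.connectedComponentsWithStats(m)
    return [(s[i],ce[i],l==i) for i in range(1,n) if s[i][4]>=amin]
E
python3 - <<'E'
from h import *
for n in('scene','top'):
    c=cam(n); cv2.imwrite(f'pics/{n}0.png',c['image'][:,:,::-1])
    print(n,c['cam_to_world'][:3,3].round(3),c['distortion'])
    for s,ce,m in blobs(c,(5,150,120),(22,255,255)):
        ys,xs=np.nonzero(m); r=cv2.minAreaRect(np.float32(onplane(c,np.c_[xs,ys],.149)[:,:2]))
        print('orange',s,ce.round(1),onplane(c,ce,.149).round(4),bydepth(c,ce).round(4),r)
print(env.get_state())
E
```

```text
scene [0.963 0.564 0.778] [-0.09755236  0.          0.          0.          0.        ]
orange [278 160  19  15 147] [287.1 167. ] [[ 0.5474 -0.0302  0.149 ]] [[ 0.5482 -0.029   0.1503]] ((0.5472047328948975, -0.03075268305838108), (0.02648998238146305, 0.046407464891672134), 1.3083933591842651)
top [0.567 0.042 1.332] [-0.12539276  0.          0.          0.          0.        ]
orange [318 228  19  11 200] [326.7 233. ] [[ 0.5481 -0.0334  0.149 ]] [[ 0.5482 -0.0333  0.1496]] ((0.5480778217315674, -0.034090593457221985), (0.04362785071134567, 0.024215994402766228), 89.58161926269531)
{'clock': 0.1, 'joint_pos': array([1.04139037e+00, 3.13932837e-01, 4.51308475e-02, 1.30360357e+00,
       3.66343735e-06, 1.43113931e+00]), 'qvel': array([-0.00046092, -0.0016847 ,  0.00361802, -0.00048415,  0.00028425,
        0.00178936]), 'tau': array([ 2.32891158e-03, -4.81727242e+01,  2.99243993e+01,  1.28095597e-02,
       -1.19816714e-04,  1.94109441e-05]), 'tcp_pos': array([0.2182898 , 0.53148039, 0.2305094 ]), 'orientation': array([-2.65907250e-04,  1.93643323e-01,  9.81071667e-01, -7.59410638e-04]), 'wrist_force': array([-0.14370351,  0.45349785, -0.28665891]), 'ft_torque': array([-0.0190891 , -0.03044834,  0.0936058 ]), 'grip_force': 0.0, 'finger_gap': 0.08523565908432272}
```

View pics/scene0.png

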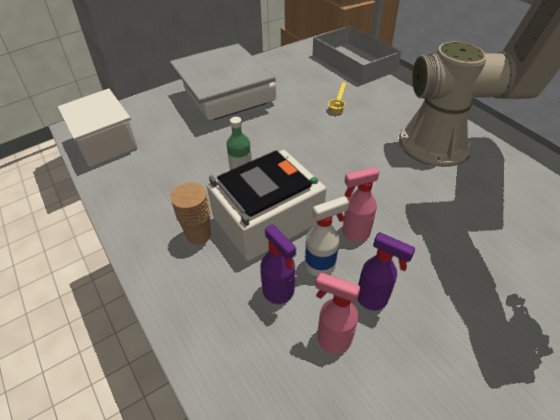

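View pics/top0.png

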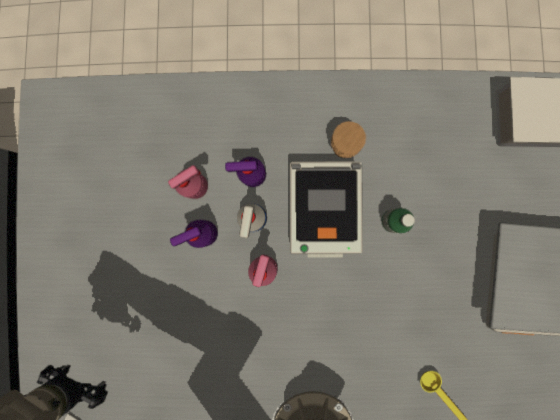

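The two views agree: the printer is square to the world, with its orange pad at scene (287,167) and top (327,233), so about (0.548, -0.033). The power button is at top (304,248), the white spray at (250,218), the green bottle at (401,220) and the cups at (348,140). The pink and purple sprays are decoys. I'll go over high with the fingers shut.

jog_arm:
  gripper: [0,0,0,0,0,0,0,0]
  offset:
    - [0,0,5]
    - [0,0,10]
    - [2,-4,12]
    - [5,-8.5,12]
    - [8,-13.5,12]
    - [11,-18.5,12]
    - [14,-24,12]
    - [16.5,-28,12]
  twist: [0,0,3,6,10,14,18,22.4]

```text
clock: 1.1
tcp_pos: [0.384, 0.2498, 0.3511]
orientation: [-0.0, -0.001, 1.0, -0.0]
wrist_force: [0.6, 1.4, -0.2]
finger_gap: -0.0002
grip_force: 0.0
```

jog_arm:
  gripper: [0,0,0,0,0,0,0,0]
  offset:
    - [3,-5,0]
    - [6,-10,0]
    - [9,-15,0]
    - [12,-20.5,0]
    - [15,-25.5,0]
    - [16.5,-28.5,0]
    - [16.5,-28.5,-5]
    - [16.5,-28.5,-10]
  twist: [0,0,0,0,0,0,0,0]

```text
clock: 2.1
tcp_pos: [0.549, -0.034, 0.2499]
orientation: [0.0, 0.0, 1.0, 0.0]
wrist_force: [0.3, -0.4, -0.9]
finger_gap: 0.0001
grip_force: 0.0
```

Run:
```python
from h import *
s=env.get_state(); print(s['clock'],s['tcp_pos'],s['orientation'],s['wrist_force'],s['finger_gap'])
c=cam('scene'); cv2.imwrite('pics/s1.png',cv2.resize(c['image'][80:290,150:430,::-1],None,fx=2.5,fy=2.5))
for s,ce,m in blobs(c,(5,150,120),(22,255,255)): print(s,onplane(c,ce,.149))
```

```text
2.1 [ 0.54898319 -0.03404119  0.24988064] [3.77651114e-04 1.83254427e-04 9.99999912e-01 1.34808954e-05] [ 0.30450983 -0.35940543 -0.90658355] 0.00010547336339279414
[278 160  18  14 129] [[ 0.54781839 -0.03275117  0.149     ]]
```

View pics/s1.png

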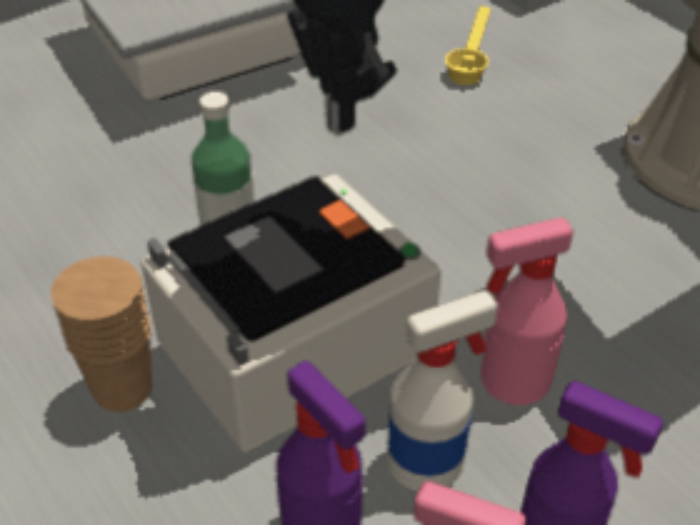

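The crop shows the shut fingertips at (340,130), straight above the orange pad at (343,218), and clear of the green button at (410,250). Next I descend to just above the pad.

jog_arm:
  gripper: [0,0,0,0,0,0,0,0]
  offset:
    - [0,0,-3]
    - [0,0,-6]
    - [0,0,-8]
    - [0,0,-9]
    - [0,0,-9.4]
    - [0,0,-9.4]
    - [0,0,-9.4]
    - [0,0,-9.4]
  twist: [0,0,0,0,0,0,0,0]

```text
clock: 3.15
tcp_pos: [0.5489, -0.0332, 0.158]
orientation: [0.001, -0.001, 1.0, -0.0]
wrist_force: [0.1, -0.2, 0.3]
finger_gap: 0.0002
grip_force: 0.0
```

jog_arm:
  gripper: [0,0,0,0,0,0,0,0]
  offset:
    - [0,0,-0.2]
    - [0,0,-0.4]
    - [0,0,-0.6]
    - [0,0,-0.7]
    - [0,0,-0.8]
    - [0,0,-0.9]
    - [0,0,-1.0]
    - [0,0,-1.0]
  twist: [0,0,0,0,0,0,0,0]

```text
clock: 4.15
tcp_pos: [0.5484, -0.0331, 0.1475]
orientation: [-0.0, -0.001, 1.0, 0.0]
wrist_force: [-2.7, 0.2, 5.0]
finger_gap: -0.0001
grip_force: 2.4
```

jog_arm:
  gripper: [0,0,0,0,0,0,0,0]
  offset:
    - [0,0,-0.1]
    - [0,0,-0.2]
    - [0,0,-0.3]
    - [0,0,-0.35]
    - [0,0,-0.4]
    - [0,0,-0.4]
    - [0,0,-0.4]
    - [0,0,-0.4]
  twist: [0,0,0,0,0,0,0,0]

```text
clock: 5.15
tcp_pos: [0.5481, -0.0331, 0.1433]
orientation: [-0.0, -0.001, 1.0, 0.0]
wrist_force: [-2.6, 0.2, 4.5]
finger_gap: -0.0001
grip_force: 2.6
```

jog_arm:
  gripper: [0,0,0,0,0,0,0,0]
  offset:
    - [0,0,-0.05]
    - [0,0,-0.1]
    - [0,0,-0.1]
    - [0,0,-0.1]
    - [0,0,-0.1]
    - [0,0,-0.1]
    - [0,0,-0.1]
    - [0,0,-0.1]
  twist: [0,0,0,0,0,0,0,0]

```text
clock: 6.15
tcp_pos: [0.5481, -0.0331, 0.1427]
orientation: [-0.0, -0.001, 1.0, -0.0]
wrist_force: [-4.5, 0.3, 7.4]
finger_gap: -0.0
grip_force: 3.8
```

The force is rising at the stop, about 6 mm down. Now I let go quickly, straight up.

jog_arm:
  gripper: [0,0,0,0,0,0,0,0]
  offset:
    - [0,0,5]
    - [0,0,11]
    - [0,0,17]
    - [-3,0,20]
    - [-6,0,20]
    - [-8,0,20]
    - [-8,0,20]
    - [-8,0,20]
  twist: [0,0,0,0,0,0,0,0]

```text
clock: 7.15
tcp_pos: [0.4694, -0.0332, 0.3421]
orientation: [0.0, -0.001, 1.0, 0.0]
wrist_force: [0.3, 0.6, -0.6]
finger_gap: 0.0001
grip_force: 0.0
```

jog_arm:
  gripper: [0,0,0,0,0,0,0,0]
  offset:
    - [0,0,0]
    - [0,0,0]
    - [0,0,0]
    - [0,0,0]
    - [0,0,0]
    - [0,0,0]
    - [0,0,0]
    - [0,0,0]
  twist: [0,0,0,0,0,0,0,0]

```text
clock: 8.15
tcp_pos: [0.4685, -0.0331, 0.3423]
orientation: [0.0, -0.001, 1.0, 0.0]
wrist_force: [-0.1, -0.6, -0.3]
finger_gap: 0.0001
grip_force: 0.0
```

Run:
```python
from h import *
c=cam('scene'); cv2.imwrite('pics/s2.png',cv2.resize(c['image'][80:290,150:430,::-1],None,fx=2.5,fy=2.5))
for s,ce,m in blobs(c,(5,150,120),(22,255,255)): print(s,bydepth(c,ce))
```

```text
[262 133  17  18 146] [[ 0.59280457 -0.02951579  0.24553192]]
```

View pics/s2.png

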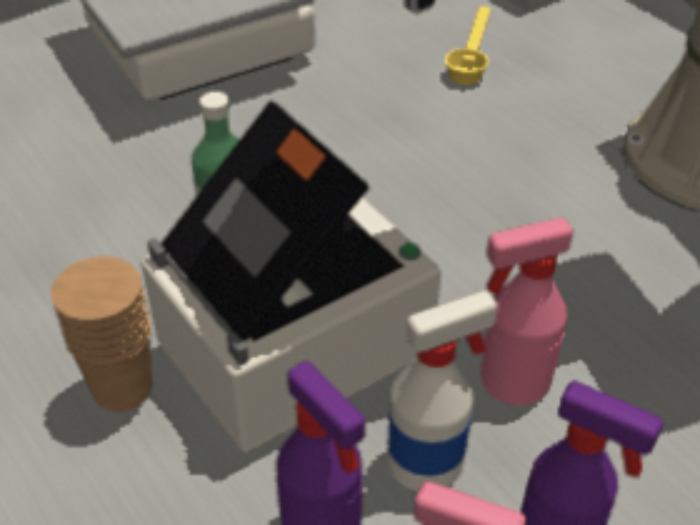

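The crop shows the cover standing open with its pad at (300,153), about 97 mm higher, which fits roughly 0.7 rad. Nothing else has moved and the arm is clear.

```bash
python3 -c "
from workcell import env
print(env.hand_in())"
```

```text
the job is handed in; nothing more can be done
None
```

I pressed the orange pad once to its stop and let go; the cover popped up and stands open at about 0.7 rad by the camera, with nothing else visibly moved, and the job is handed in (no verdict was returned).

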